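# Click the lid of a cake box shut, corner by corner

## Task

The lid lies on the take-away cake box but its four corners still stand up: go round the rim and press each corner down with the fingertips until it clicks and the lid is flush all round. Press gently, without crushing the box; only press: do not lift or shove the box or its lid, and leave the things around it and the box that is already shut where they are.

Things in the scene. Friction and masses are not known exactly. Their poses are not given: they have to be found in the camera images.
- tub: the box to close: clear plastic take-away tub with two cake slices in it, loose on the counter, about 0.5 kg. Foot 142 x 182 mm, lip at the top 154 (x) x 194 (y) mm, 62 mm high. Origin at the centre of its underside, z up, y along the long side. It keeps still under a straight press on the lid and slides if pushed sideways
- lid: its loose, springy lid: flat white plastic rim, outside 160 (x) x 200 (y) mm, 24 mm wide, 5 mm thick, round a clear window recessed 5 mm; 17 mm skirt outside the lip, a ribbed tab on each corner. Origin at the centre of the rim's underside, axes as the tub's, 62 mm above the tub's origin when it lies on the lip, as it does from the start; only the four rounded corners stand up
- closed_box: a second such box, 160 x 200 x 67 mm, lid already flush, loose, to the right and nearer the robot; origin at the centre of its underside
- sugar_shaker: sugar shaker, 44 mm across, 90 mm tall, loose, left of the box; origin at the centre of its underside
- card_cake: price card in a wooden block, 28 x 90 x 63 mm, loose, behind the box; origin at the centre of its underside
- pastry: round swirl pastry, 91 mm across, 32 mm tall, loose, in front of the box; origin at the centre of its underside
- lid_corner_1 (a point): point to press, on top of the near left corner of the lid's rim, at (-64, +84) mm in the lid's axes; 72 mm above the tub's origin while the corner stands up, 67 mm once clicked. Pressed straight down it takes 5 to 14 N, yields about 2 mm, then snaps down flush, against a hard stop, and stays
- lid_corner_2 (a point): point to press, on top of the near right corner of the lid's rim, at (-64, -84) mm in the lid's axes; 72 mm above the tub's origin while the corner stands up, 67 mm once clicked. Pressed straight down it takes 5 to 14 N, yields about 2 mm, then snaps down flush, against a hard stop, and stays
- lid_corner_3 (a point): point to press, on top of the far right corner of the lid's rim, at (+64, -84) mm in the lid's axes; 72 mm above the tub's origin while the corner stands up, 67 mm once clicked. Pressed straight down it takes 5 to 14 N, yields about 2 mm, then snaps down flush, against a hard stop, and stays
- lid_corner_4 (a point): point to press, on top of the far left corner of the lid's rim, at (+64, +84) mm in the lid's axes; 72 mm above the tub's origin while the corner stands up, 67 mm once clicked. Pressed straight down it takes 5 to 14 N, yields about 2 mm, then snaps down flush, against a hard stop, and stays
- lid_flex_1 (a joint): how far the near left corner of the lid is bent up, rad: about 0.25 standing up (its outer edge 8 mm high), 0 clicked down flush
- lid_flex_2 (a joint): how far the near right corner of the lid is bent up, rad: about 0.25 standing up (its outer edge 8 mm high), 0 clicked down flush
- lid_flex_3 (a joint): how far the far right corner of the lid is bent up, rad: about 0.25 standing up (its outer edge 8 mm high), 0 clicked down flush
- lid_flex_4 (a joint): how far the far left corner of the lid is bent up, rad: about 0.25 standing up (its outer edge 8 mm high), 0 clicked down flush

How it is judged:
At the end, for the whole second after the job is handed in: all four corners of the lid are clicked down (bent up by less than 0.06 rad), the lid lies on the tub's lip (within 3 mm in height, 4 mm sideways), the tub stands level on the counter, and both are at rest (value of joint each of lid_flex_1, lid_flex_2, lid_flex_3, lid_flex_4 below 0.06 rad and z of lid in the frame of tub between 0.059 and 0.065 m and horizontal distance between lid and tub below 0.004 m and height (world z) of tub below 0.004 m and angle between tub's own z axis and vertical below 0.05 rad and linear speed of each of lid, tub below 0.02 m/s); the robot touches nothing.
It fails at once if the lid is lifted off the box (by 20 mm) (z of lid in the frame of tub above 0.082 m).
It fails at once if the box is lifted (15 mm), tipped (0.2 rad) or shoved along the counter (40 mm) (height (world z) of tub above 0.015 m or angle between tub's own z axis and vertical above 0.2 rad or distance of tub from where it was at the start of the episode above 0.04 m).
It fails at once if the lid is pressed with over 45 N by the fingers, which would crush the box, or leaned on (5 N) by another part of the robot (contact force between the fingers and lid above 45 N or contact force between the arm and lid above 5 N).
It fails at once if the shut box, the sugar shaker, the price card or the pastry is moved by more than 25 mm or tipped (distance of any of closed_box, sugar_shaker, card_cake, pastry from where it was at the start of the episode above 0.025 m or angle between any of closed_box, sugar_shaker, card_cake, pastry's own z axis and vertical above 0.3 rad).
It also fails if it takes over 51 s, if anything falls off the work surface, if the arm or the gripper's body presses on something with over 40 N, if the wrist force passes 120 N, or if a joint passes its speed limit or range.

## Robot

A 6-joint arm with a two-finger parallel gripper is mounted at the origin on the work surface; the furniture and walls round the work are solid. World frame = base frame: x ahead of the robot, y to its left, z up, the work surface at z = 0. Lengths are in m, angles in rad, forces in N, time in s.
With the tool pointing down it reaches from about 0.2 to 0.875 m from the base axis. Payload 3.4 kg.
Tool frame: the origin (TCP) lies where the fingers leave the gripper's body, on its centre line; the fingertips stand env.tcp_to_tips ahead of it and the grasp point (between the pads) lies 78 mm ahead of it (env.tcp_to_tips is the distance from the TCP to the fingertips, in m); y points along the fingers, z is the direction in which the jaws open and shut, and the axes are right-handed (so a half turn about y gives the same grasp; the last joint's range is limited). The gripper opens to 94 mm and grips with 3 to 60 N. Pads are 16 mm wide; open, the fingers measure 119 mm over their backs; the gripper's body (75 mm by 177 mm) begins 78 mm behind the grasp point.
Start: joints at [-1.406, 0.276, 1.505, -0, 1.361, -0.121], TCP at [0.162, -0.552, 0.303] pointing down, gripper open.
Joint ranges: [-2.89, 2.89], [-0.75, 2.08], [0.22, 2.7], [-1.18, 4.32], [0.11, 2.71], [-2.7, 2.7]. Speed limits (rad/s): [2.57, 2.57, 3.14, 3.14, 3.14, 3.14].

## Interface

Orientations are given as a unit quaternion [w, x, y, z].
In Python, from cell import env gives the robot as it stands.
- The arm moves only by the shell command python3 -m creep 'ROWS' [OPENING] [FORCE]. ROWS is JSON, a list of rows, each an object with "travel": the shift along the world's x, y, z in m, a list of three; "twist": the turn, a rotation vector about the world's x, y, z in degrees, a list of three. A call has 1 to 8 rows; each row is the pose to reach, as a shift and turn from the pose commanded when the call began; what a row does not reach only later rows make up. A row lasts 1/8 s, in which the tool goes at most 62.5 mm and 10.7 degrees, less where a joint would pass 70% of its speed; a pose out of reach is approached as far as the arm can. A call with a gripper value outside its range is refused whole. OPENING is the closure, from 0 (fully open) to 1 (shut), set as the call begins (- or left out, the last holds). The fingers move at their own pace and stop on an object; FORCE is the grip in N (left out, the last holds). Time passes only in rows, so rows that repeat a pose let the fingers close. It gives the time, the measured TCP pose, the force and the opening at its end, in the units of the state.
- env.read_state(): the state, without advancing time (a new reading comes with each control period).
- env.grab_frame(name): name is "scene" or "top"; returns a dict with "img" (384x512x3 uint8, red, green, blue), "range_z" (384x512 float32, m along the optical axis (not along the pixel's ray), 0 where there is no reading), "fx", "fy", "cx", "cy" (pixels), "dist" ([k1, k2, p1, p2, k3] as OpenCV has them; the pictures are not rectified), "xyz" and "rotation" of the camera in the world. Camera axes: x right, y up, looking along -z (the intrinsics and any distortion apply to the point x, -y, -z); pixel columns grow to the right and rows downward; lengths in m; the calibration is good to about 2 mm. A picture is of the moment at which its call begins.
- env.job_done(): hands the job in, once; it reports no verdict.
The state is a dict: "clock": time; "q": joint angles; "qd": joint speeds; "joint_torque": joint torques, N m; "eef_pos": TCP position; "tcp_rot": TCP orientation; "force": force on the tool from outside, world axes, zero at the start; "torque": the same for the moment, N m; "width": finger opening in m.
Only numpy, scipy, OpenCV 4.12 (cv2) and the standard library are available. Lean on these libraries where they do the work, as an engineer would, in place of code of your own. Each camera call takes 0.05 s, during which the arm holds its last target.

## Working session

There is one attempt and no reset: what is moved stays moved. The work goes in short steps, Python scripts to look and compute and a shell command to move; the robot and the scene stay as the last step left them, time stands still between calls to the robot, and variables do not carry over. Pictures are saved under pics/ and viewed, and the job is handed in when it is done.

```bash
mkdir -p pics; ls; python3 - <<'E'
from cell import env
import cv2,numpy as np
print(env.tcp_to_tips, env.read_state())
for n in ("scene","top"):
    f=env.grab_frame(n)
    cv2.imwrite(f"pics/{n}0.png",f["img"][:,:,::-1])
    np.savez(f"{n}0.npz",**f)
    print(n,{k:np.array(v).round(4).tolist() for k,v in f.items() if k not in("img","range_z")})
E
```

```text
pics
0.0972 {'clock': 0.0, 'q': array([-1.40596404e+00,  2.76601009e-01,  1.50611180e+00, -6.60213659e-06,
        1.36069701e+00, -1.20990603e-01]), 'qd': array([ 2.03505211e-05, -1.19410550e-03,  3.36644358e-04,  1.80734029e-03,
       -1.47907153e-03, -1.19251022e-04]), 'joint_torque': array([-8.38301639e-04, -4.04591167e+01, -2.37232018e+01,  6.97714160e-02,
        3.44064133e-02, -1.28730494e-04]), 'eef_pos': array([ 0.16205365, -0.55128748,  0.30180966]), 'tcp_rot': array([ 0.1006941 , -0.10072683,  0.7005401 , -0.69925558]), 'force': array([-0.91325277,  0.7852743 , -0.32942723]), 'torque': array([-0.01627652,  0.06839122,  0.01531351]), 'width': 0.09386425126535265}
scene {'fx': 409.4144, 'fy': 409.4144, 'cx': 258.0014, 'cy': 194.8438, 'dist': [-0.0002, 0.0, 0.0, 0.0, 0.0], 'xyz': [-0.0845, 0.7874, 0.9092], 'rotation': [-0.2512, -0.1214, 0.4205, 0.8633]}
top {'fx': 447.5406, 'fy': 447.5406, 'cx': 260.9541, 'cy': 196.1492, 'dist': [-0.0764, 0.0, 0.0, 0.0, 0.0], 'xyz': [0.3605, -0.096, 1.3984], 'rotation': [0.7129, 0.0343, -0.03, -0.6997]}
```

View pics/scene0.png

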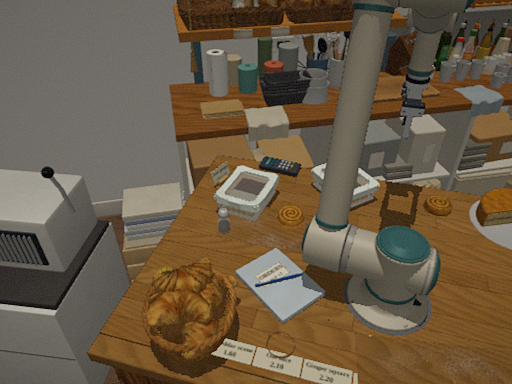

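View pics/top0.png

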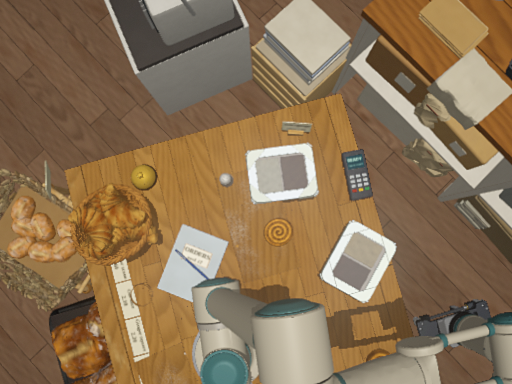

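The top view shows the open box at about (282,173), with the card at (296,128), shaker at (226,180), pastry at (278,232) and closed box at (357,260). Next I measure the lid.

```bash
cat > h.py <<'E'
import numpy as np,cv2
from scipy.spatial.transform import Rotation as R
def load(n): return dict(np.load(n))
def rays(f,uv):
    K=np.array([[f['fx'],0,f['cx']],[0,f['fy'],f['cy']],[0,0,1]],float)
    p=cv2.undistortPoints(np.array(uv,float).reshape(-1,1,2),K,np.array(f['dist'],float)).reshape(-1,2)
    d=np.c_[p[:,0],-p[:,1],-np.ones(len(p))]
    q=f['rotation']; return R.from_quat([q[1],q[2],q[3],q[0]]).apply(d)
def onplane(f,uv,z):
    d=rays(f,uv); return f['xyz']+d*((z-f['xyz'][2])/d[:,2])[:,None]
def bydepth(f,uv):
    uv=np.array(uv,int); d=rays(f,uv); return f['xyz']+d*f['range_z'][uv[:,1],uv[:,0]][:,None]
E
python3 - <<'E'
from h import *
for n in("top0","scene0"):
    f=load(n+".npz"); H=f['img'].shape
    hsv=cv2.cvtColor(f['img'],cv2.COLOR_RGB2HSV)
    v,u=np.mgrid[:H[0],:H[1]]; uv=np.c_[u.ravel(),v.ravel()]
    P=bydepth(f,uv); h=P[:,2].reshape(H[:2])
    m=((hsv[...,1]<45)&(hsv[...,2]>150)&(h>.045)&(h<.085)).astype(np.uint8)
    m[0:1]=0
    cs,_=cv2.findContours(m,cv2.RETR_EXTERNAL,cv2.CHAIN_APPROX_NONE)
    for c in cs:
        if cv2.contourArea(c)<800: continue
        c=c.reshape(-1,2); q=onplane(f,c,.067)
        r=cv2.minAreaRect((q[:,:2]*1000).astype(np.float32))
        print(n,c.mean(0).round(),"rect",np.round(r[0],1),np.round(r[1],1),round(r[2],1),"cornerpts",np.round(cv2.boxPoints(r)).tolist())
        mm=np.zeros(H[:2],np.uint8);cv2.drawContours(mm,[c],-1,1,-1);mm&=m
        z=h[mm>0]; print("  z pct",np.percentile(z,[5,25,50,75,95]).round(4))
        if n=="top0": 
            x0,y0=c.min(0)-40;x1,y1=c.max(0)+40
            cv2.imwrite(f"pics/crop_{x0}.png",cv2.resize(f['img'][max(y0,0):y1,max(x0,0):x1,::-1],None,fx=4,fy=4,interpolation=cv2.INTER_CUBIC)[:600,:800]); print(x0,y0)
f=load("top0.npz")
for nm,p,z in(("shaker",(226,180),.09),("card",(297,126),.06),("pastry",(278,232),.03)):
    print(nm,onplane(f,[p],z).round(3),bydepth(f,[p]).round(3))
E
ls pics
```

```text
top0 [358. 261.] rect [ 295.1 -379.5] [164.  201.2] 61.1 cornerpts [[167.0, -403.0], [344.0, -500.0], [423.0, -356.0], [247.0, -259.0]]
  z pct [0.0584 0.0626 0.0652 0.0676 0.0706]
280 181
top0 [281. 173.] rect [ 552.8 -146.2] [160.8 200.9] 8.6 cornerpts [[458.0, -59.0], [488.0, -258.0], [647.0, -233.0], [617.0, -35.0]]
  z pct [0.0581 0.062  0.0653 0.0685 0.0729]
205 103
scene0 [248. 186.] rect [ 550.6 -147.9] [160.1 207.2] 9.2 cornerpts [[455.0, -58.0], [488.0, -263.0], [646.0, -237.0], [613.0, -33.0]]
  z pct [0.0643 0.0662 0.0677 0.0696 0.0734]
shaker [[0.526 0.017 0.09 ]] [[0.526 0.017 0.088]]
card [[ 0.699 -0.193  0.06 ]] [[ 0.704 -0.194  0.041]]
pastry [[ 0.376 -0.14   0.03 ]] [[ 0.376 -0.14   0.03 ]]
crop_205.png
crop_280.png
scene0.png
top0.png
```

View pics/crop_205.png

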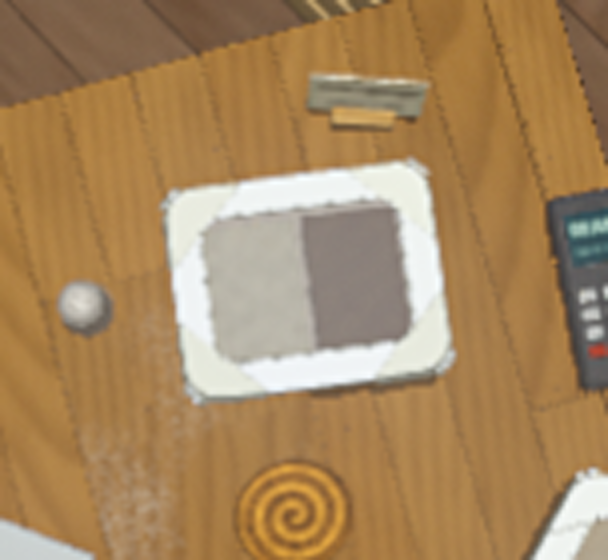

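```bash
python3 - <<'E'
from h import *
a=np.deg2rad(8.8);c=np.array([.552,-.1468])
for i,(x,y) in enumerate([(-64,84),(-64,-84),(64,-84),(64,84)],1):
    print(i,(c+np.array([x*np.cos(a)-y*np.sin(a),x*np.sin(a)+y*np.cos(a)])/1000).round(4))
E
python3 -m creep '[{"travel":[0.042,0.039,0],"twist":[0,0,0]},{"travel":[0.084,0.078,0],"twist":[0,0,0]},{"travel":[0.126,0.117,0],"twist":[0,0,0]},{"travel":[0.168,0.156,0],"twist":[0,0,0]},{"travel":[0.21,0.195,0],"twist":[0,0,0]},{"travel":[0.252,0.234,0],"twist":[0,0,0]},{"travel":[0.294,0.273,0],"twist":[0,0,0]},{"travel":[0.336,0.312,0],"twist":[0,0,0]}]' 1 20
```

```text
1 [ 0.4759 -0.0736]
2 [ 0.5016 -0.2396]
3 [ 0.6281 -0.22  ]
4 [ 0.6024 -0.054 ]
clock: 1.1
eef_pos: [0.4991, -0.2382, 0.3024]
tcp_rot: [0.101, -0.101, 0.7, -0.7]
force: [0.9, -0.9, -0.4]
width: 0.0175
```

The crop shows four cream, raised corner tabs around the white rim, which matches the fitted rectangle. Now I go down over corner 2.

```bash
python3 -m creep '[{"travel":[0.002,-0.001,-0.05],"twist":[0,0,0]},{"travel":[0.002,-0.001,-0.1],"twist":[0,0,0]},{"travel":[0.002,-0.001,-0.12],"twist":[0,0,0]},{"travel":[0.002,-0.001,-0.12],"twist":[0,0,0]},{"travel":[0.002,-0.001,-0.12],"twist":[0,0,0]}]'
python3 - <<'E'
from cell import env
import cv2
for n in ("scene","top"):
    f=env.grab_frame(n); im=f["img"][:,:,::-1]
    c=im[130:260,170:330] if n=="scene" else im[100:260,200:380]
    cv2.imwrite(f"pics/{n}1.png",cv2.resize(c,None,fx=4 if n=="scene" else 3.3,fy=4 if n=="scene" else 3.3,interpolation=cv2.INTER_CUBIC))
print(env.read_state()['eef_pos'],env.read_state()['force'])
E
```

```text
clock: 1.72
eef_pos: [0.5006, -0.2411, 0.1835]
tcp_rot: [-0.101, 0.1, -0.7, 0.7]
force: [-0.4, 0.5, 0.2]
width: 0.0002
[ 0.50078107 -0.24127742  0.18405543] [-0.6417888  -0.0923509   0.32886227]
```

View pics/scene1.png

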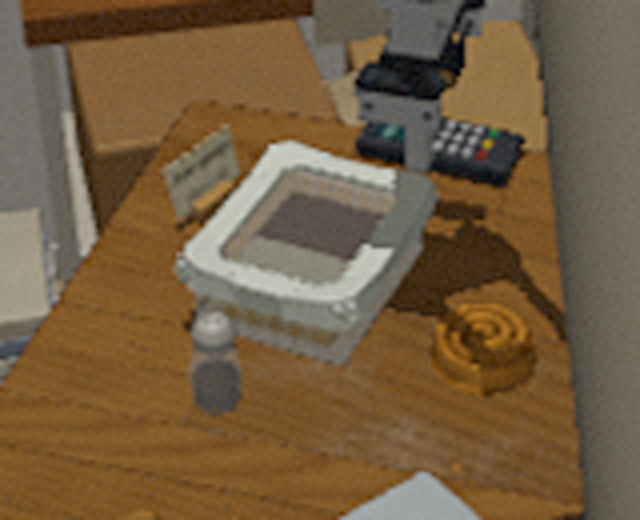

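View pics/top1.png

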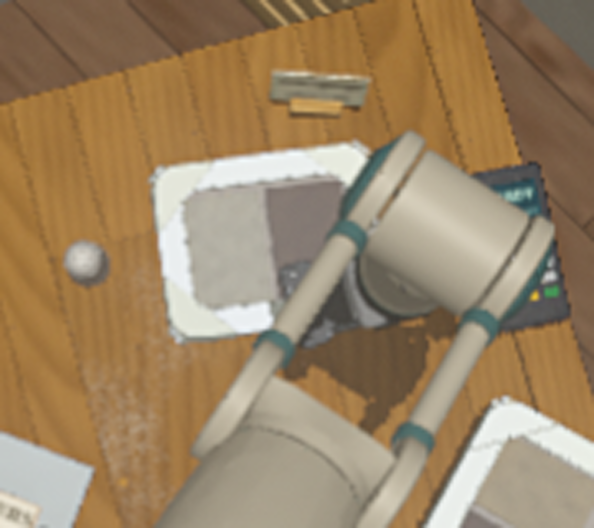

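The fingertips, at about (418,165) in the scene crop, sit over the near right corner, 15 mm above it.

```bash
python3 -m creep '[{"travel":[0,0.001,-0.006],"twist":[0,0,0]},{"travel":[0,0.001,-0.010],"twist":[0,0,0]},{"travel":[0,0.001,-0.012],"twist":[0,0,0]},{"travel":[0,0.001,-0.014],"twist":[0,0,0]},{"travel":[0,0.001,-0.015],"twist":[0,0,0]},{"travel":[0,0.001,-0.016],"twist":[0,0,0]}]'
```

```text
clock: 2.58
eef_pos: [0.5002, -0.2395, 0.1664]
tcp_rot: [0.101, -0.101, 0.7, -0.7]
force: [0.2, -0.9, -0.2]
width: 0.0003
```

```bash
python3 -m creep '[{"travel":[0,0,-0.001],"twist":[0,0,0]},{"travel":[0,0,-0.002],"twist":[0,0,0]}]'
```

```text
clock: 2.82
eef_pos: [0.5001, -0.2396, 0.1645]
tcp_rot: [0.101, -0.101, 0.7, -0.7]
force: [-0.2, 0.6, 2.5]
width: 0.0005
```

```bash
python3 -m creep '[{"travel":[0,0,-0.001],"twist":[0,0,0]},{"travel":[0,0,-0.002],"twist":[0,0,0]}]'
```

```text
clock: 3.08
eef_pos: [0.5001, -0.2396, 0.1643]
tcp_rot: [-0.101, 0.101, -0.7, 0.7]
force: [-3.2, 2.5, 15.4]
width: 0.0007
```

Force 15 N at a tip height of 67.1 mm means the hard stop, so it has most likely clicked. I lift off and go on to corner 3.

```bash
python3 -m creep '[{"travel":[0,0,0.01],"twist":[0,0,0]},{"travel":[0,0,0.03],"twist":[0,0,0]},{"travel":[0.045,0.007,0.03],"twist":[0,0,0]},{"travel":[0.09,0.014,0.03],"twist":[0,0,0]},{"travel":[0.127,0.02,0.03],"twist":[0,0,0]},{"travel":[0.127,0.02,0.02],"twist":[0,0,0]},{"travel":[0.127,0.02,0.014],"twist":[0,0,0]},{"travel":[0.127,0.02,0.012],"twist":[0,0,0]}]'
```

```text
clock: 4.08
eef_pos: [0.6256, -0.2197, 0.1739]
tcp_rot: [0.1, -0.101, 0.7, -0.7]
force: [-0.1, 0.7, 0.6]
width: 0.0008
```

```bash
python3 - <<'E'
from cell import env
import cv2
for n in ("scene","top"):
    f=env.grab_frame(n); im=f["img"][:,:,::-1]
    c=im[150:230,200:300] if n=="scene" else im[100:260,200:380]
    k=6 if n=="scene" else 3.3
    cv2.imwrite(f"pics/{n}2.png",cv2.resize(c,None,fx=k,fy=k,interpolation=cv2.INTER_CUBIC))
E
```

```text
(no output)
```

View pics/scene2.png

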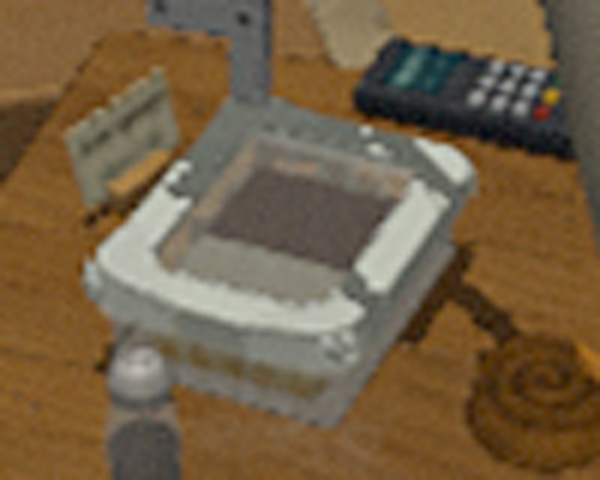

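View pics/top2.png

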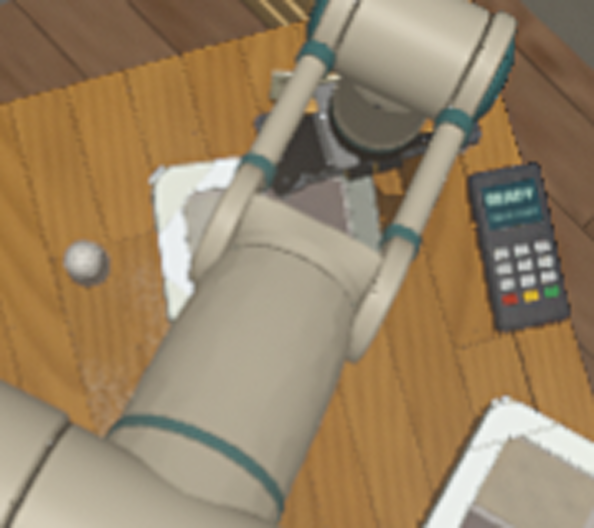

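The fingertips at (250,100) are above the far right corner.

```bash
python3 -m creep '[{"travel":[0.002,0,-0.001],"twist":[0,0,0]},{"travel":[0.002,0,-0.002],"twist":[0,0,0]},{"travel":[0.002,0,-0.004],"twist":[0,0,0]},{"travel":[0.002,0,-0.005],"twist":[0,0,0]},{"travel":[0.002,0,-0.006],"twist":[0,0,0]}]'; python3 -m creep '[{"travel":[0,0,-0.001],"twist":[0,0,0]},{"travel":[0,0,-0.002],"twist":[0,0,0]}]'
```

```text
clock: 4.8
eef_pos: [0.6298, -0.22, 0.1694]
tcp_rot: [-0.101, 0.1, -0.699, 0.7]
force: [1.0, -0.7, 3.7]
width: 0.0004
clock: 5.05
eef_pos: [0.6289, -0.2196, 0.1665]
tcp_rot: [0.101, -0.101, 0.7, -0.7]
force: [-0.5, -0.5, 1.2]
width: 0.0007
```

```bash
python3 -m creep '[{"travel":[0,0,-0.001],"twist":[0,0,0]},{"travel":[0,0,-0.002],"twist":[0,0,0]}]'; python3 -m creep '[{"travel":[0,0,-0.001],"twist":[0,0,0]},{"travel":[0,0,-0.002],"twist":[0,0,0]}]'
```

```text
clock: 5.3
eef_pos: [0.6283, -0.2193, 0.1645]
tcp_rot: [0.1, -0.101, 0.7, -0.699]
force: [-2.4, 0.9, 6.5]
width: 0.0005
clock: 5.55
eef_pos: [0.6282, -0.2193, 0.1643]
tcp_rot: [0.1, -0.101, 0.7, -0.7]
force: [-4.7, 1.7, 14.8]
width: 0.0005
```

```bash
python3 -m creep '[{"travel":[0,0,0.01],"twist":[0,0,0]},{"travel":[0,0,0.03],"twist":[0,0,0]},{"travel":[-0.008,0.055,0.03],"twist":[0,0,0]},{"travel":[-0.017,0.11,0.03],"twist":[0,0,0]},{"travel":[-0.025,0.166,0.03],"twist":[0,0,0]},{"travel":[-0.025,0.166,0.02],"twist":[0,0,0]},{"travel":[-0.025,0.166,0.014],"twist":[0,0,0]},{"travel":[-0.025,0.166,0.012],"twist":[0,0,0]}]'
python3 - <<'E'
from cell import env
import cv2
f=env.grab_frame("scene"); im=f["img"][:,:,::-1]
cv2.imwrite("pics/scene3.png",cv2.resize(im[150:230,200:300],None,fx=6,fy=6,interpolation=cv2.INTER_CUBIC))
print(env.read_state()['eef_pos'])
E
```

```text
clock: 6.55
eef_pos: [0.6042, -0.0549, 0.1739]
tcp_rot: [-0.1, 0.101, -0.7, 0.7]
force: [0.5, -0.6, -0.4]
width: 0.0007
[ 0.60420096 -0.05502499  0.17384626]
```

View pics/scene3.png

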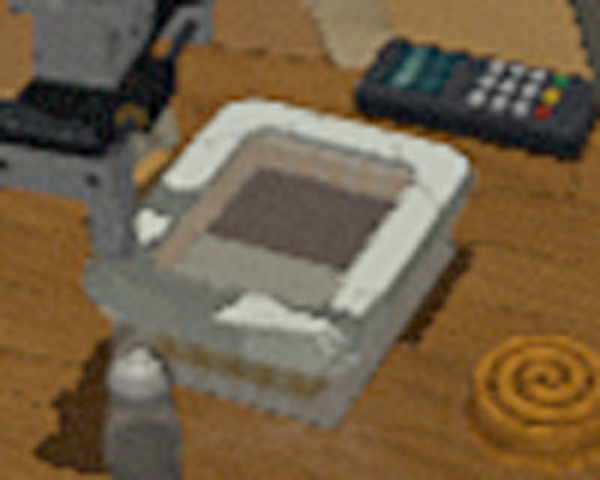

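The fingertips at (110,250) are over the far left corner, and the two right-hand corners look flush. Pressing corner 4.

```bash
python3 -m creep '[{"travel":[-0.001,0.001,-0.002],"twist":[0,0,0]},{"travel":[-0.001,0.001,-0.004],"twist":[0,0,0]},{"travel":[-0.001,0.001,-0.005],"twist":[0,0,0]},{"travel":[-0.001,0.001,-0.006],"twist":[0,0,0]}]'; python3 -m creep '[{"travel":[0,0,-0.001],"twist":[0,0,0]},{"travel":[0,0,-0.002],"twist":[0,0,0]}]'; python3 -m creep '[{"travel":[0,0,-0.001],"twist":[0,0,0]},{"travel":[0,0,-0.002],"twist":[0,0,0]}]'; python3 -m creep '[{"travel":[0,0,-0.001],"twist":[0,0,0]},{"travel":[0,0,-0.002],"twist":[0,0,0]}]'
```

```text
clock: 7.1
eef_pos: [0.6037, -0.0528, 0.1694]
tcp_rot: [-0.101, 0.1, -0.7, 0.7]
force: [0.4, 0.6, 5.2]
width: 0.0005
clock: 7.35
eef_pos: [0.6028, -0.0526, 0.1664]
tcp_rot: [-0.101, 0.101, -0.7, 0.7]
force: [-0.0, -0.0, 0.3]
width: 0.0003
clock: 7.6
eef_pos: [0.6025, -0.0527, 0.1645]
tcp_rot: [0.1, -0.101, 0.7, -0.7]
force: [-2.3, 0.5, 5.4]
width: 0.0004
clock: 7.85
eef_pos: [0.6024, -0.0526, 0.1643]
tcp_rot: [0.1, -0.101, 0.7, -0.7]
force: [-5.0, 0.6, 15.4]
width: 0.0007
```

Clicked in the same way as the others. Next is corner 1.

```bash
python3 -m creep '[{"travel":[0,0,0.01],"twist":[0,0,0]},{"travel":[0,0,0.03],"twist":[0,0,0]},{"travel":[-0.045,-0.007,0.03],"twist":[0,0,0]},{"travel":[-0.09,-0.014,0.03],"twist":[0,0,0]},{"travel":[-0.127,-0.021,0.03],"twist":[0,0,0]},{"travel":[-0.127,-0.021,0.02],"twist":[0,0,0]},{"travel":[-0.127,-0.021,0.014],"twist":[0,0,0]},{"travel":[-0.127,-0.021,0.012],"twist":[0,0,0]}]'
python3 - <<'E'
from cell import env
import cv2
f=env.grab_frame("scene"); im=f["img"][:,:,::-1]
cv2.imwrite("pics/scene4.png",cv2.resize(im[150:230,200:300],None,fx=6,fy=6,interpolation=cv2.INTER_CUBIC))
print(env.read_state()['eef_pos'])
E
```

```text
clock: 8.85
eef_pos: [0.4771, -0.0737, 0.1741]
tcp_rot: [0.101, -0.101, 0.7, -0.7]
force: [0.2, 0.3, 0.3]
width: 0.0003
[ 0.47702143 -0.0736791   0.17400074]
```

View pics/scene4.png

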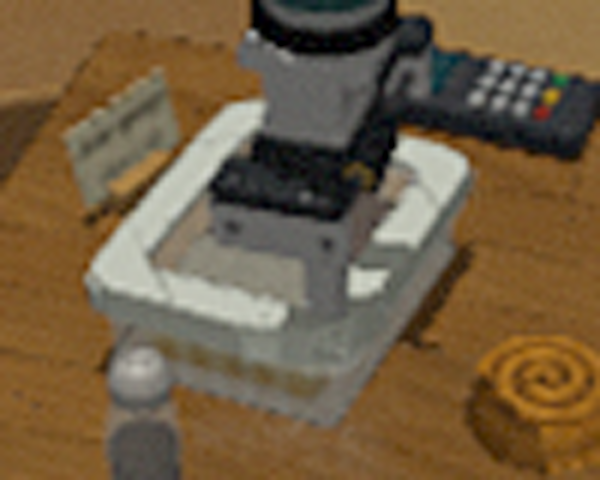

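The fingertips at (325,310) are over the near left corner, and the far left corner is flush.

```bash
python3 -m creep '[{"travel":[0,0,-0.002],"twist":[0,0,0]},{"travel":[0,0,-0.004],"twist":[0,0,0]},{"travel":[0,0,-0.005],"twist":[0,0,0]},{"travel":[0,0,-0.006],"twist":[0,0,0]}]'; python3 -m creep '[{"travel":[0,0,-0.001],"twist":[0,0,0]},{"travel":[0,0,-0.002],"twist":[0,0,0]}]'; python3 -m creep '[{"travel":[0,0,-0.001],"twist":[0,0,0]},{"travel":[0,0,-0.002],"twist":[0,0,0]}]'; python3 -m creep '[{"travel":[0,0,-0.001],"twist":[0,0,0]},{"travel":[0,0,-0.002],"twist":[0,0,0]}]'
```

```text
clock: 9.4
eef_pos: [0.4758, -0.0734, 0.169]
tcp_rot: [0.101, -0.101, 0.7, -0.7]
force: [-2.3, 0.5, 5.1]
width: 0.0003
clock: 9.65
eef_pos: [0.4762, -0.0738, 0.1666]
tcp_rot: [-0.101, 0.101, -0.7, 0.7]
force: [0.8, -0.6, -0.4]
width: 0.0002
clock: 9.9
eef_pos: [0.4762, -0.0738, 0.1645]
tcp_rot: [-0.101, 0.101, -0.7, 0.7]
force: [0.2, 0.0, 2.0]
width: 0.0005
clock: 10.15
eef_pos: [0.4762, -0.0738, 0.1643]
tcp_rot: [-0.101, 0.101, -0.7, 0.7]
force: [-4.7, 0.5, 18.8]
width: 0.0001
```

Now I lift straight up and move back towards the start, away from the box, so the cameras can see it.

```bash
python3 -m creep '[{"travel":[0,0,0.01],"twist":[0,0,0]},{"travel":[0,0,0.04],"twist":[0,0,0]},{"travel":[0,0,0.1],"twist":[0,0,0]},{"travel":[0,0,0.14],"twist":[0,0,0]}]'
python3 -m creep '[{"travel":[-0.03,-0.05,0],"twist":[0,0,0]},{"travel":[-0.06,-0.1,0],"twist":[0,0,0]},{"travel":[-0.09,-0.15,0],"twist":[0,0,0]},{"travel":[-0.12,-0.2,0],"twist":[0,0,0]},{"travel":[-0.15,-0.25,0],"twist":[0,0,0]},{"travel":[-0.18,-0.3,0],"twist":[0,0,0]},{"travel":[-0.21,-0.35,0],"twist":[0,0,0]},{"travel":[-0.24,-0.4,0],"twist":[0,0,0]}]'
python3 -m creep '[{"travel":[-0.03,-0.04,0],"twist":[0,0,0]},{"travel":[-0.06,-0.07,0],"twist":[0,0,0]},{"travel":[-0.06,-0.07,0],"twist":[0,0,0]},{"travel":[-0.06,-0.07,0],"twist":[0,0,0]}]'
python3 - <<'E'
from cell import env
from h import *
for n in("top","scene"):
    f=env.grab_frame(n); H=f['img'].shape
    np.savez(n+"9.npz",**f)
    hsv=cv2.cvtColor(f['img'],cv2.COLOR_RGB2HSV)
    v,u=np.mgrid[:H[0],:H[1]]; uv=np.c_[u.ravel(),v.ravel()]
    g=load(n+"0.npz")
    P=bydepth(f,uv); h=P[:,2].reshape(H[:2])
    m=((hsv[...,1]<45)&(hsv[...,2]>150)&(h>.045)&(h<.085)).astype(np.uint8)
    for c in cv2.findContours(m,cv2.RETR_EXTERNAL,cv2.CHAIN_APPROX_NONE)[0]:
        if cv2.contourArea(c)<800: continue
        q=onplane(f,c.reshape(-1,2),.067); r=cv2.minAreaRect((q[:,:2]*1000).astype(np.float32))
        print(n,np.round(r[0],1),np.round(r[1],1),round(r[2],1))
    # corner heights before/after
    for i,p in enumerate([(.4759,-.0736),(.5016,-.2396),(.6281,-.22),(.6024,-.054)],1):
        o=[]
        for ff in(g,f):
            Q=bydepth(ff,uv); s=np.hypot(Q[:,0]-p[0],Q[:,1]-p[1])<.012; s&=(Q[:,2]>.05)&(Q[:,2]<.09)
            o.append(round(1000*np.median(Q[s,2]),1))
        print("  corner",i,"before/after z mm",o)
    im=f['img'][:,:,::-1]
    c=im[150:230,200:300] if n=="scene" else im[110:240,200:340]
    k=6 if n=="scene" else 4
    cv2.imwrite(f"pics/{n}9.png",cv2.resize(c,None,fx=k,fy=k,interpolation=cv2.INTER_CUBIC))
E
```

```text
clock: 10.65
eef_pos: [0.4766, -0.0739, 0.3052]
tcp_rot: [-0.102, 0.1, -0.699, 0.7]
force: [1.5, -1.6, 0.7]
width: 0.0009
clock: 11.65
eef_pos: [0.2349, -0.4753, 0.3028]
tcp_rot: [-0.101, 0.1, -0.7, 0.7]
force: [0.1, -0.3, 0.6]
width: 0.0004
clock: 12.15
eef_pos: [0.1763, -0.5432, 0.3024]
tcp_rot: [0.101, -0.1, 0.7, -0.7]
force: [0.1, -0.2, -0.4]
width: 0.0004
top [ 295.1 -379.5] [164.  201.2] 61.1
top [ 552.5 -145.2] [160.9 199.7] 9.0
  corner 1 before/after z mm [np.float64(71.8), np.float64(65.9)]
  corner 2 before/after z mm [np.float64(71.7), np.float64(65.4)]
  corner 3 before/after z mm [np.float64(72.0), np.float64(66.9)]
  corner 4 before/after z mm [np.float64(71.3), np.float64(66.0)]
scene [ 548.7 -142.5] [159.2 205.7] 8.8
  corner 1 before/after z mm [np.float64(72.3), np.float64(67.1)]
  corner 2 before/after z mm [np.float64(70.2), np.float64(66.9)]
  corner 3 before/after z mm [np.float64(71.7), np.float64(67.0)]
  corner 4 before/after z mm [np.float64(71.0), np.float64(67.0)]
```

View pics/scene9.png

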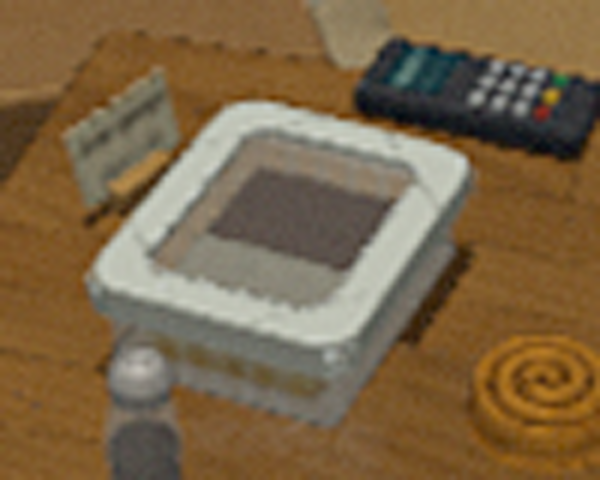

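View pics/top9.png

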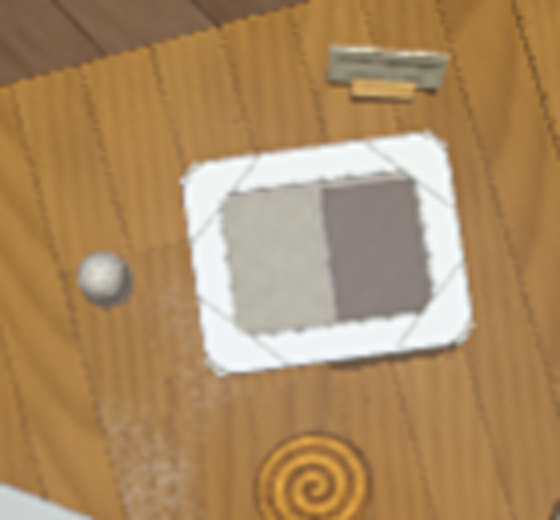

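Both views show the rim uniformly white and flat at all four corners. The box, shaker, card and pastry are where they were. I'm handing it in.

```bash
python3 -c "
from cell import env
print(env.job_done())"
```

```text
the job is handed in; nothing more can be done
None
```

I pressed all four corners of the lid down with the closed fingertips, in the order near right, far right, far left, near left. I then drew the arm clear and handed the job in at about 12 s of the 51 s allowed; no verdict was reported.

- **Clicks:** On corners 3, 4 and 1 the force rose, then dropped at the snap. All four corners ended against a hard stop at a tip height of 67.1 mm. The highest force I read at the end of a move was about 19 N, against the 45 N limit.
- **Corner 2:** I did not see its force drop, because I only read the force at the end of each short move. I judged it clicked from the hard stop and the pictures.
- **Heights:** The final depth images put the corners at 65.4 to 67.1 mm, down from 70 to 72 mm. The rim looks flat and evenly white in both views.
- **Position:** The top view shows the box within about 1 mm of where it started and the closed box unmoved. The scene view gave a shift of about 6 mm for the box. I put that down to the raised corners changing the outline in that slanted view. Either way it is well below the 40 mm limit.
- **Surroundings:** By eye, the shaker, card and pastry have not moved.

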